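# Seat the coarse pitch comb in the jack screw

## Task

Check the thread of the coarse steel screw lying in its wooden cradle: pick up the yellow comb with the coarse teeth and seat it from above in the screw's threads, so that all its teeth are fully home and it sits flat along the screw, and let go. Then press down on its top edge to check that it stays flat, and back away with the comb left seated there. Leave the blue fine comb where it stands.

Things in the scene. Friction and masses are not known exactly. Their poses are not given: they have to be found in the camera images.
- coarse_comb_grip (a point): Yellow coarse comb, loose, 0.12 kg: upright leaf 60 x 12 mm, 4 teeth below (14 mm pitch, 8 deep, tips 2 wide), on 4 thin legs, 84 mm over them across the leaf. Point: grip centre of the plain upper leaf, mid-length, 20 mm below its top edge, 38 above the tooth tips, 80 above the feet. x along the leaf, y across its 12 mm (grip so), z up. Cross arms at both ends, top 18 mm below the point. Ends alike.
- fine_comb_grip (a point): Blue fine comb, a bystander to be left standing: same shape, size and legs as the yellow comb, but eight small teeth at 7 mm pitch. Same point and axes.
- coarse_screw_mid (a point): Coarse steel screw fixed in a wooden cradle 196 x 96 mm, deck 18 mm up. Point: middle of its axis, 46 mm above the bench; x along it, z up. Crests 50 mm dia, roots 34; V grooves at +-7, 21, 35, 49, 63 mm along x. Comb's grip point above this one (or up to 3 pitches along): teeth meet grooves; flanks draw it in from 3 mm off. Home, it is 55 mm above this point, feet 3 mm off the deck; on crests 63.
- fine_screw_mid (a point): Thinner brass screw, a bystander, fixed in the same kind of cradle: 42 mm crest diameter, 7 mm pitch. Point: middle of its axis, 46 mm above the bench; x along it.
There are look-alikes about, which are no part of the job. Leave any purple look-alike of the part that bears coarse_comb_grip alone.

How it is judged (in metres and radians):
On the way, in this order (a step that is already met when the one before it is completed fails the run):
1. the yellow comb sits fully home and flat in the coarse screw's threads, let go (x of coarse_comb_grip in the frame of coarse_screw_mid between -0.045 and 0.045 m and y of coarse_comb_grip in the frame of coarse_screw_mid between -0.012 and 0.012 m and z of coarse_comb_grip in the frame of coarse_screw_mid between 0.05 and 0.0585 m and angle between the x axis of coarse_comb_grip and the x axis of coarse_screw_mid, either way round below 0.175 rad and angle between coarse_comb_grip's own z axis and vertical below 0.175 rad and contact force between the fingers and coarse_comb below 0.1 N), for 0.2 s.
2. the seated comb is pressed down on by the fingers (over 2 N) and stays flat (x of coarse_comb_grip in the frame of coarse_screw_mid between -0.045 and 0.045 m and y of coarse_comb_grip in the frame of coarse_screw_mid between -0.012 and 0.012 m and z of coarse_comb_grip in the frame of coarse_screw_mid between 0.05 and 0.0585 m and angle between the x axis of coarse_comb_grip and the x axis of coarse_screw_mid, either way round below 0.175 rad and angle between coarse_comb_grip's own z axis and vertical below 0.175 rad and contact force between the fingers and coarse_comb above 2 N and contact force between coarse_comb and coarse_screw above 3 N), for 0.05 s.
At the end, for the whole second after the job is handed in: The yellow comb rests in the coarse screw's threads, released and still: grip point 50 to 58.5 mm above the screw's axis (teeth home), within 12 mm of the axis sideways and 45 mm of the screw's middle along it, leaf within 10 degrees of the screw's direction and of upright (all of step 1 and linear speed of coarse_comb below 0.02 m/s); the robot touches nothing.
It fails at once if the blue fine comb is moved by more than 30 mm (distance of fine_comb_grip from where it was at the start of the episode above 0.03 m).
It also fails if it takes over 45 s, if anything falls off the work surface, if the arm or the gripper's body presses on something with over 40 N, if the wrist force passes 120 N, or if a joint passes its speed limit or range.

## Robot

A 6-joint arm with a two-finger parallel gripper is mounted at the origin on the work surface. World frame = base frame: x ahead of the robot, y to its left, z up, the work surface at z = 0. Lengths are in m, angles in degrees, forces in N, time in s.
With the tool pointing down it reaches from about 0.35 to 0.85 m from the base axis. Payload 8.1 kg.
Tool frame: the origin (TCP) lies on the centre line of the jaws, within the pads' length; the fingertips stand 14 mm ahead of it and the grasp point (between the pads) lies 5 mm behind it (r.tip_extent is the distance from the TCP to the fingertips, in m); z points along the fingers, y is the line along which they close (so a half turn about z gives the same grasp; the last joint's range is limited). The gripper opens to 93 mm and grips with 3 to 60 N. Pads are 15 mm wide; open, the fingers measure 128 mm over their backs; the gripper's body (75 mm by 188 mm) begins 65 mm behind the grasp point.
Start: joints at [-74.507, 7.471, 85.268, -0, 87.261, -4.893], TCP at [0.209, -0.562, 0.233] pointing down, gripper open.
Joint ranges: [-169.43, 169.43], [-51.17, 129.36], [1.28, 143.12], [-76.62, 256.62], [0, 156.53], [-152.29, 152.29]. Speed limits (degrees/s): [136.94, 136.94, 159.86, 180, 180, 180].

## Interface

Orientations are given as a 3x3 rotation matrix whose columns are the frame's x, y, z axes.
In Python, from bench import r gives the robot as it stands. The module is installed in compiled form; this text tells all that it offers. Calls block until the motion is done:
- r.reach(position, orientation): joint-space move of the TCP to a pose.
- r.move_linear(position, velocity=0.15, ori=None): straight line of the TCP; ori=None keeps the orientation; velocity is the mean speed in m/s.
- r.set_joints(angles): joint-space move.
- r.command_gripper(opening): finger opening in m; the grip force is fixed at half the most; returns when the fingers have stopped.
- r.pause(seconds).
- r.ik(position, orientation): joint angles nearest the present ones, or None.
- r.observe(): the state.
- r.get_image(name): name is "scene" or "top"; returns a dict with "image" (480x640x3 uint8, red, green, blue), "fx", "fy", "cx", "cy" (pixels), "camera_from_world" (4x4, takes a point from world to camera coordinates). Camera axes: x right, y down, z forward; pixel columns grow to the right and rows downward; lengths in m; the calibration is good to about 2 mm. A picture is of the moment at which its call begins. There is no depth.
A pose or a line that the arm cannot do raises r.Unreachable and nothing moves.
- r.hand_in(): hands the job in; it is judged then, once.
The state is a dict: "clock": time; "joint_pos": joint angles; "qvel": joint speeds; "joint_torque": joint torques, N m; "tool_pos": TCP position; "tcp_rot": TCP orientation; "force": force on the tool from outside, world axes, zero at the start; "ft_torque": the same for the moment, N m; "opening": finger opening in m; "grip_force": force on a finger pad.
Only numpy, scipy, OpenCV 4.12 (cv2) and the standard library are available. Lean on these libraries where they do the work, as an engineer would, in place of code of your own. Each camera call takes 0.05 s, during which the arm holds its last target. There are 200 camera calls.

## Working session

There is one attempt and no reset: what is moved stays moved. The work goes in short steps, each a Python script; the robot and the scene stay as the last script left them, time stands still between calls to the robot, and variables do not carry over. Pictures are saved under pics/ and viewed, at most 10 in all, crops included, and the job is handed in when it is done.

```bash
mkdir -p pics
python3 - <<'E'
from bench import r
import cv2,numpy as np,pickle
for n in("scene","top"):
    d=r.get_image(n);cv2.imwrite(f"pics/{n}0.png",d["image"][...,::-1]);pickle.dump(d,open(n+".pkl","wb"))
    T=np.array(d["camera_from_world"]);print(n,d["fx"],d["cx"],d["cy"],(-T[:3,:3].T@T[:3,3]).round(3),T[2,:3].round(2))
E
```

```text
scene 575.8740609364318 327.914851976819 232.61401752028587 [ 1.16  -0.342  0.74 ] [-0.67  0.34 -0.66]
top 453.6664142009254 309.57971759948043 232.86485074621123 [0.384 0.013 0.893] [ 0.16 -0.03 -0.99]
```

View pics/scene0.png

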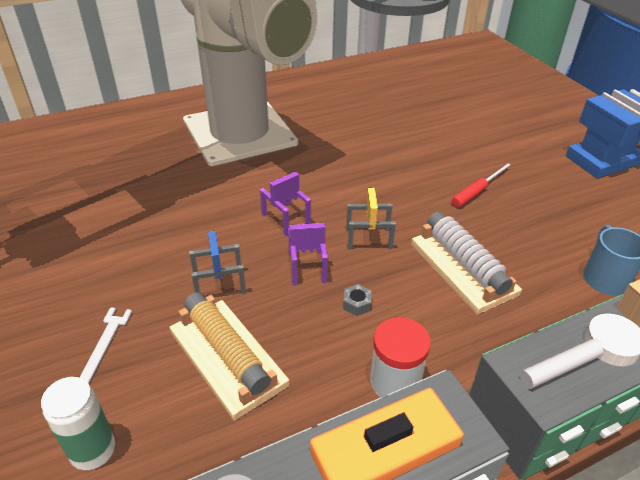

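View pics/top0.png

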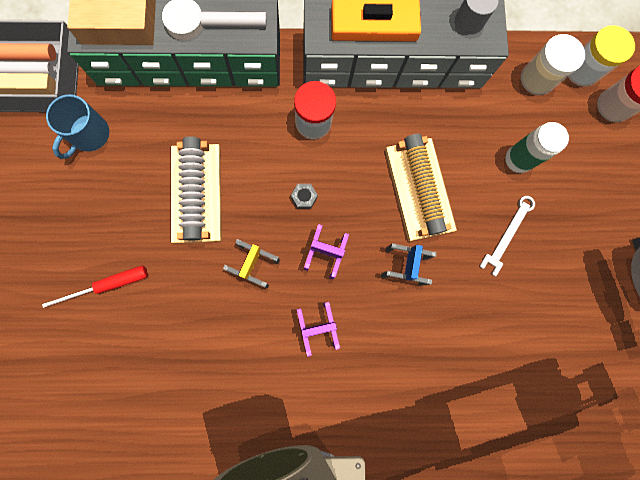

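```bash
cat > fit.py <<'E'
import cv2,numpy as np
from scipy.optimize import minimize
def proj(d,P):
    T=np.array(d["camera_from_world"]);c=P@T[:3,:3].T+T[:3,3]
    return np.c_[d["fx"]*c[:,0]/c[:,2]+d["cx"],d["fy"]*c[:,1]/c[:,2]+d["cy"]]
def place(p,L):
    c,s=np.cos(p[2]),np.sin(p[2]);return L@np.array([[c,s,0],[-s,c,0],[0,0,1]])+[p[0],p[1],0]
def box(lx,ly,z0,z1): return np.array([[a*lx/2,b*ly/2,z] for a in(-1,1) for b in(-1,1) for z in(z0,z1)])
def blob(m,seed):
    n,l,s,c=cv2.connectedComponentsWithStats(m.astype(np.uint8))
    k=1+np.argmin([np.hypot(*(c[i]-seed))+(1e3 if s[i,4]<60 else 0) for i in range(1,n)]);return l==k
def hullmask(pts):
    m=np.zeros((480,640),np.uint8);cv2.fillConvexPoly(m,np.round(cv2.convexHull(pts.astype(np.float32))*16).astype(np.int32),255,cv2.LINE_AA,4);return m/255.
def hullof(m):
    return hullmask(np.argwhere(m)[:,::-1].astype(float))
def fit(views,L,p0):   # views: [(cam, mask)]
    f=lambda p:sum(np.abs(cv2.GaussianBlur(hullmask(proj(d,place(p,L)))-m,(0,0),1)).sum()/m.sum() for d,m in views)
    best=None
    for a in np.arange(-.6,.61,.3):
        q=minimize(f,[p0[0],p0[1],p0[2]+a],method="Nelder-Mead",options=dict(initial_simplex=np.array([p0[0],p0[1],p0[2]+a])+np.vstack([np.zeros(3),np.diag([.02,.02,.2])]),xatol=1e-5,fatol=1e-5))
        if best is None or q.fun<best.fun: best=q
    return best.x,best.fun
def ground(d,uv,z):
    T=np.array(d["camera_from_world"]);v=T[:3,:3].T@np.array([(uv[0]-d["cx"])/d["fx"],(uv[1]-d["cy"])/d["fy"],1]);o=-T[:3,:3].T@T[:3,3]
    return (o+v*(z-o[2])/v[2])[:2]
def yellow(im):
    h=cv2.cvtColor(im,cv2.COLOR_RGB2HSV);return (abs(h[...,0].astype(int)-26)<6)&(h[...,1]>170)&(h[...,2]>90)
def wood(im):
    h=cv2.cvtColor(im,cv2.COLOR_RGB2HSV);return (abs(h[...,0].astype(int)-22)<9)&(h[...,1]>25)&(h[...,1]<130)&(h[...,2]>150)
E
cat > m.py <<'E'
from fit import *;import pickle
S,T=[pickle.load(open(n+".pkl","rb")) for n in("scene","top")]
ys,yt=blob(yellow(S["image"]),(373,210)),blob(yellow(T["image"]),(250,261))
ws=cv2.morphologyEx(wood(S["image"]).astype(np.uint8),cv2.MORPH_CLOSE,np.ones((5,5)));wt=cv2.morphologyEx(wood(T["image"]).astype(np.uint8),cv2.MORPH_CLOSE,np.ones((5,5)))
ws,wt=blob(ws,(450,270)),blob(wt,(193,190))
print([m.sum() for m in(ys,yt,ws,wt)])
L=box(.06,.012,.05,.1)
g=ground(T,(250,261),.1);p0=[*g,-.5]
out={}
for nm,v in(("both",[(S,hullof(ys)),(T,hullof(yt))]),("top",[(T,hullof(yt))]),("sc",[(S,hullof(ys))])):
    out[nm]=fit(v,L,p0);print("comb",nm,out[nm])
C=box(.196,.096,.0,.018);c0=[*ground(T,(195,192),.018),0.]
for nm,v in(("both",[(T,hullof(wt))]),):
    sc=fit(v,C,c0);print("cradle top",sc)
vis=[]
for d,s0 in((S,(440,220)),(T,(220,220))):
    im=d["image"][...,::-1].copy();big=cv2.resize(im,None,fx=4,fy=4,interpolation=cv2.INTER_CUBIC)
    def dr(P,col): 
        for a,b in P: 
            q=(proj(d,np.array([a,b]))*4+1.5).round().astype(int);cv2.line(big,tuple(map(int,q[0])),tuple(map(int,q[1])),col,1,cv2.LINE_AA)
    def bx(p,B,col):
        P=place(p,B);dr([(P[i],P[j]) for i in range(8) for j in range(i) if bin(i^j).count("1")==1],col)
    bx(out["both"][0],L,(0,0,255));bx(sc[0],C,(255,0,0))
    for x in(-63,-49,-35,-21,-7,7,21,35,49,63): dr([place(sc[0],np.array([[x/1e3,y,.046+.017] for y in(-.006,.006)]))],(0,255,0))
    x,y=(s0[0]-100)*4,(s0[1]-92)*4;vis.append(big[y:y+600,x:x+800])
for n,v in zip("st",vis): cv2.imwrite(f"pics/fit_{n}.png",v)
E
python3 m.py
```

```text
Traceback (most recent call last):
  File "m.py", line 3, in <module>
    ys,yt=blob(yellow(S["image"]),(373,210)),blob(yellow(T["image"]),(250,261))
          ~~~~^^^^^^^^^^^^^^^^^^^^^^^^^^^^^^
  File "fit.py", line 11, in blob
    k=1+np.argmin([np.hypot(*(c[i]-seed))+(1e3 if s[i,4]<60 else 0) for i in range(1,n)]);return l==k
        ~~~~~~~~~^^^^^^^^^^^^^^^^^^^^^^^^^^^^^^^^^^^^^^^^^^^^^^^^^^^^^^^^^^^^^^^^^^^^^^^^
ValueError: attempt to get argmin of an empty sequence
```

Run:
```python
import cv2,pickle,numpy as np
for n,ps in(("scene",[(373,210),(373,200),(450,285),(420,243)]),("top",[(250,261),(247,266),(176,190),(214,190)])):
    im=pickle.load(open(n+".pkl","rb"))["image"];h=cv2.cvtColor(im,cv2.COLOR_RGB2HSV)
    print(n,im.dtype,[(im[v,u].tolist(),h[v,u].tolist()) for u,v in ps])
```

```text
scene uint8 [([202, 155, 71], [19, 165, 202]), ([247, 244, 120], [29, 131, 247]), ([177, 141, 104], [15, 105, 177]), ([247, 244, 205], [28, 43, 247])]
top uint8 [([255, 255, 87], [30, 168, 255]), ([255, 255, 90], [30, 165, 255]), ([255, 254, 212], [29, 43, 255]), ([255, 253, 203], [29, 52, 255])]
```

```bash
python3 - <<'E'
s=open("fit.py").read()
s=s.replace("(abs(h[...,0].astype(int)-26)<6)&(h[...,1]>170)&(h[...,2]>90)","(abs(h[...,0].astype(int)-25)<9)&(h[...,1]>110)&(h[...,2]>120)")
s=s.replace("-22)<9)&(h[...,1]>25)&(h[...,1]<130)&(h[...,2]>150)","-23)<9)&(h[...,1]>20)&(h[...,1]<120)&(h[...,2]>150)")
open("fit.py","w").write(s)
E
python3 m.py
```

```text
[np.int64(367), np.int64(353), np.int64(2312), np.int64(1026)]
comb both (array([ 0.46342076,  0.09835961, -0.42411813]), np.float64(0.1725853194144494))
comb top (array([ 0.46245411,  0.09830915, -0.41372586]), np.float64(0.0626369933884836))
comb sc (array([ 0.46485078,  0.09829368, -0.42713958]), np.float64(0.04667815692093091))
cradle top (array([0.61348513, 0.24439114, 0.35980187]), np.float64(1.8648776947388293))
```

View pics/fit_t.png

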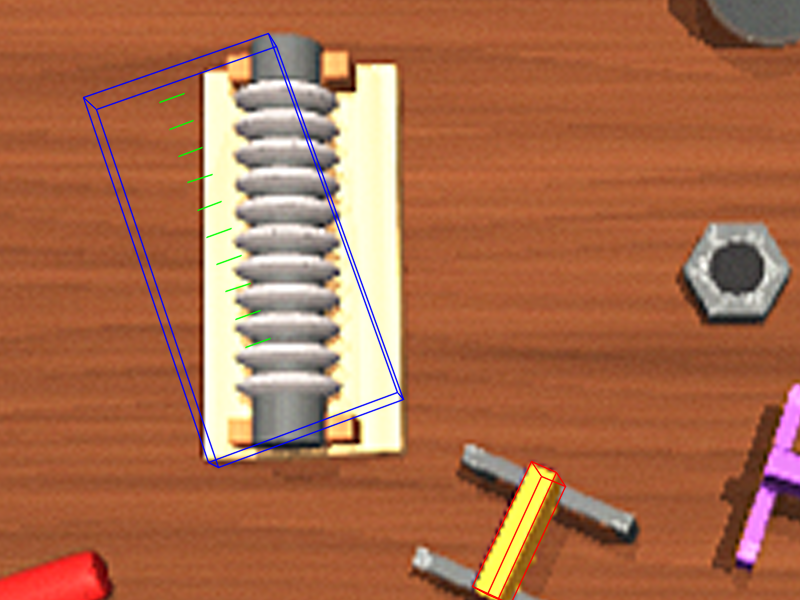

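View pics/fit_s.png

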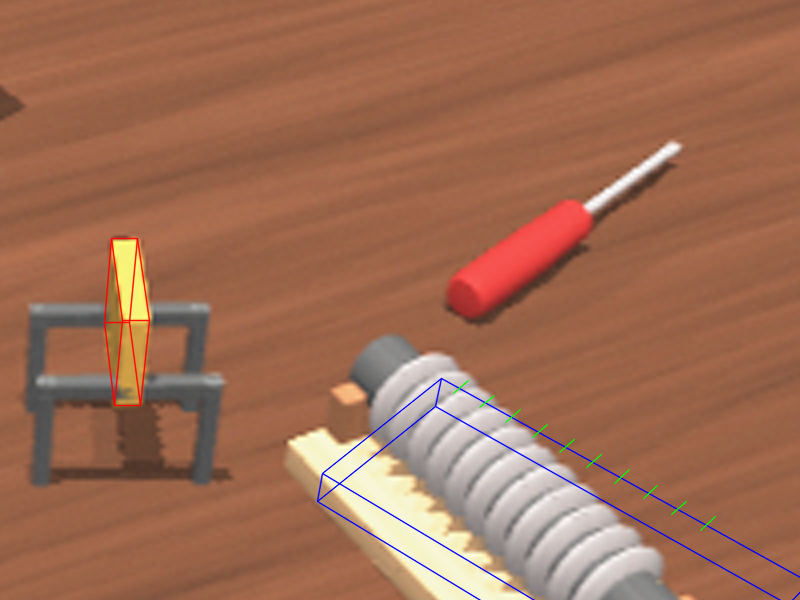

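```bash
cat > m2.py <<'E'
from fit import *;import pickle
S,T=[pickle.load(open(n+".pkl","rb")) for n in("scene","top")]
roi=np.zeros((480,640),bool);roi[138:248,165:226]=1
m=wood(T["image"])&roi
m=cv2.morphologyEx(m.astype(np.uint8),cv2.MORPH_OPEN,np.ones((3,3)))>0
C=box(.196,.096,.0,.018)
p,f=fit([(T,hullof(m))],C,[*ground(T,(195,192),.018),0.]);print("cradle",p,f,m.sum())
np.save("screw.npy",p)
a=np.linspace(-1.4,1.4,30)
vis=[]
for d,(x,y) in((S,(400,195)),(T,(150,125))):
    x*=4;y*=4
    big=cv2.resize(d["image"][...,::-1].copy(),None,fx=4,fy=4,interpolation=cv2.INTER_CUBIC)
    line=lambda P,c,cl=False:cv2.polylines(big,[(proj(d,place(p,P))*4+1.5).round().astype(np.int32)],cl,c,1,cv2.LINE_AA)
    line(C[[1,3,7,5]],(255,0,0),True)
    for k in range(-5,6): line(np.c_[np.full(30,k*.014),.025*np.sin(a),.046+.025*np.cos(a)],(0,160,0))
    vis.append(big[y:y+520,x:x+398])
cv2.imwrite("pics/fit2.png",np.hstack(vis))
E
python3 m2.py
```

```text
cradle [0.60956029 0.21552173 0.09984242] 0.10874038888612143 2008
```

View pics/fit2.png

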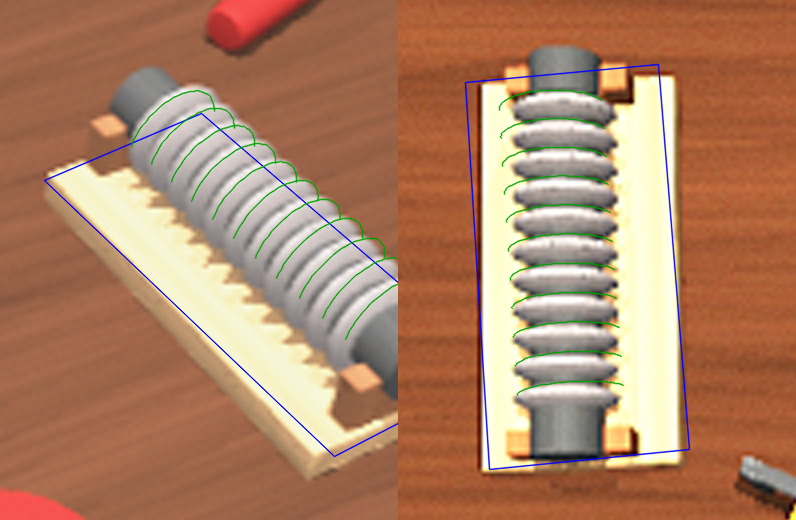

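```bash
cat > m3.py <<'E'
from fit import *;import pickle
from scipy.optimize import least_squares
S,T=[pickle.load(open(n+".pkl","rb")) for n in("scene","top")]
tp=np.array([[481,84],[675,76],[682,463],[483,470]],float)
uv=np.c_[150+(tp[:,0]-398-1.5)/4,125+(tp[:,1]-1.5)/4]
C=np.array([[.098,.048,.018],[.098,-.048,.018],[-.098,-.048,.018],[-.098,.048,.018]])
q=least_squares(lambda p:(proj(T,place(p,C))-uv).ravel(),[.61,.215,0]);p=q.x;print("corners",p,q.fun.round(1))
a=np.linspace(0,2*np.pi,60)
def model(h): return np.vstack([np.c_[np.full(60,s*h),.025*np.sin(a),.046+.025*np.cos(a)] for s in(-1,1)])
views=[]
for d in(S,T):
    h=cv2.cvtColor(d["image"],cv2.COLOR_RGB2HSV);roi=cv2.dilate(hullmask(proj(d,place(p,model(.075)))),np.ones((7,7)))>.5
    m=((h[...,1]<28)&(h[...,2]>115)&roi).astype(np.uint8);m=blob(cv2.morphologyEx(m,cv2.MORPH_OPEN,np.ones((2,2))),np.argwhere(roi).mean(0)[::-1]);print(m.sum());views.append((d,hullof(m)))
for nm,vv in(("both",views),("S",views[:1]),("T",views[1:])):
    f=lambda p:sum(np.abs(cv2.GaussianBlur(hullmask(proj(d,place(p,model(p[3]))))-m,(0,0),1)).sum()/m.sum() for d,m in vv)
    x0=np.r_[p,.071]
    o=minimize(f,x0,method="Nelder-Mead",options=dict(initial_simplex=x0+np.vstack([np.zeros(4),np.diag([.006,.006,.05,.003])]),xatol=1e-5,fatol=1e-5));print(nm,o.x.round(4),round(o.fun,3))
    if nm=="both": P=o.x
p=P[:3];np.save("screw.npy",p);vis=[]
for d,(x,y) in((S,(400,195)),(T,(150,125))):
    x*=4;y*=4
    big=cv2.resize(d["image"][...,::-1].copy(),None,fx=4,fy=4,interpolation=cv2.INTER_CUBIC)
    line=lambda P,c,cl=False:cv2.polylines(big,[(proj(d,place(p,P))*4+1.5).round().astype(np.int32)],cl,c,1,cv2.LINE_AA)
    line(C,(255,0,0),True);b=a[:31]-np.pi/2
    for k in range(-5,6): line(np.c_[np.full(31,k*.014),.025*np.sin(b),.046+.025*np.cos(b)],(0,160,0))
    vis.append(big[y:y+520,x:x+398])
cv2.imwrite("pics/fit3.png",np.hstack(vis))
E
python3 m3.py
```

```text
corners [0.60600115 0.21297069 0.04199142] [ 0.1 -0.2 -0.1 -0.1  0.1 -0.1 -0.2  0.4]
2257
1194
both [0.6027 0.2158 0.0248 0.0742] 0.351
S [0.6066 0.2171 0.0456 0.0776] 0.12
T [0.6019 0.212  0.0847 0.0733] 0.206
```

View pics/fit3.png

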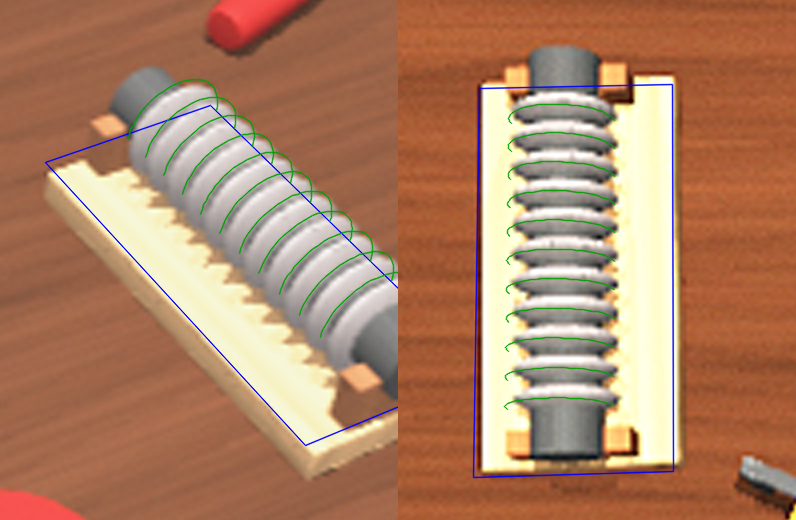

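```bash
cat > h.py <<'E'
from bench import r
import numpy as np,cv2
def R(a): c,s=np.cos(a),np.sin(a);return np.array([[c,s,0],[s,-c,0],[0,0,-1.]])
comb=np.array([.4634,.0984,-.42]);scr=np.array([.6060,.2130,.042])
E
python3 - <<'E'
from h import *
from fit import *;import pickle
S=pickle.load(open("scene.pkl","rb"))
C=np.array([[-.098,-.048,.018],[-.098,.048,.018]]);C=np.array([[.098,.048,.018],[.098,-.048,.018],[-.098,-.048,.018],[-.098,.048,.018]])
print("scene corners pred (panel)",((proj(S,place(scr,C))-[400,195])*4+1.5).round(0).tolist())
o=r.observe();print(o["clock"],np.round(o["tcp_rot"],2).tolist())
a=comb[2]
for k in(0,np.pi):
    for p,y in(((*comb[:2],.075),a+k),((*scr[:2],.2),scr[2]+k)):
        q=r.ik(p,R(y));print(k,None if q is None else np.round(q,0))
E
```

```text
scene corners pred (panel) [[484.0, 375.0], [309.0, 453.0], [42.0, 170.0], [206.0, 110.0]]
0.1 [[0.94, 0.35, -0.0], [0.35, -0.94, 0.0], [0.0, -0.0, -1.0]]
0 [  6.  -4. 114.  -0.  70. 120.]
0 [ 15.  15.  80.  -0.  85. 102.]
3.141592653589793 [  6.  -4. 114.  -0.  70. -60.]
3.141592653589793 [ 15.  15.  80.  -0.  85. -78.]
```

```bash
sed -i 's/\[.6060,.2130/[.6072,.2130/' h.py
python3 - <<'E'
from h import *
A=R(comb[2]+np.pi)
r.reach([*comb[:2],.16],A);r.command_gripper(.05)
r.move_linear([*comb[:2],.075],.12);r.command_gripper(0)
o=r.observe();print(o["clock"],o["opening"],o["grip_force"])
r.move_linear([*comb[:2],.21],.15)
r.reach([*scr[:2],.21],R(scr[2]+np.pi))
r.move_linear([*scr[:2],.125],.12)
o=r.observe();print(o["clock"],o["opening"],o["force"],o["tool_pos"])
ims=[]
for n,(x,y) in(("scene",(380,140)),("top",(140,100))):
    d=r.get_image(n);import pickle;pickle.dump(d,open(n+"1.pkl","wb"))
    b=cv2.resize(d["image"][...,::-1].copy()[y:y+180,x:x+133],None,fx=3,fy=3,interpolation=cv2.INTER_CUBIC);ims.append(b)
cv2.imwrite("pics/hover.png",np.hstack(ims))
E
```

```text
5.0333 0.011599438552947407 29.998248517513275
7.7083 0.012060419704530553 [ 0.04591132 -0.4390338   0.23475553] [0.60777033 0.21305339 0.12608497]
```

View pics/hover.png

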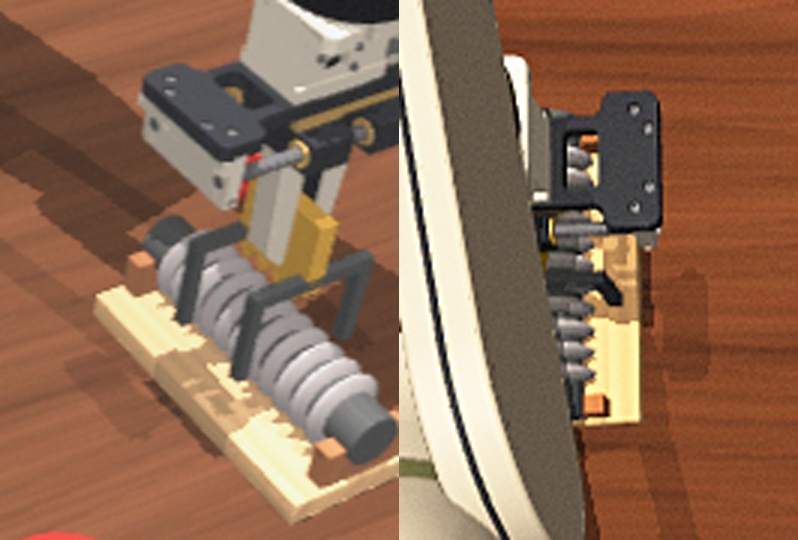

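The comb hangs level over the steel screw with its legs straddling it (scene panel, leaf around (290,240)). Next I lower it while watching the force.

Run:
```python
from h import *
f0=np.array(r.observe()["force"])
for z in(.112,.108,.105,.103,.101,.099,.0975,.096):
    r.move_linear([*scr[:2],z],.04);r.pause(.1)
    o=r.observe();f=np.array(o["force"])-f0;print(round(o["clock"],2),z,np.round(o["tool_pos"],4),f.round(1))
    if f[2]>12: break
```

```text
8.38 0.112 [0.6073 0.213  0.1121] [-0.4  0.7 -1. ]
8.73 0.108 [0.6072 0.213  0.1079] [-0.8  0.6 -1.1]
9.08 0.105 [0.6072 0.213  0.105 ] [ 0.9  0.  -1. ]
9.43 0.103 [0.6072 0.213  0.103 ] [ 0.2  0.6 -0.6]
9.78 0.101 [0.6072 0.213  0.1009] [ 0.2  1.1 -0.6]
10.13 0.099 [0.6071 0.213  0.0989] [0.5 0.9 0.2]
10.48 0.0975 [0.6072 0.213  0.0975] [ 1.3  0.4 -0.6]
10.83 0.096 [0.6074 0.2131 0.0962] [0.8 0.5 0.8]
```

Run:
```python
from h import *
r.command_gripper(.035);r.pause(.3)
r.move_linear([*scr[:2],.165],.1);r.pause(.3);r.command_gripper(0);r.pause(.2)
r.move_linear([*scr[:2],.140],.08);r.pause(.2)
f0=np.array(r.observe()["force"])
for z in np.arange(.138,.128,-.0007):
    r.move_linear([*scr[:2],z],.03);r.pause(.08)
    o=r.observe();f=np.array(o["force"])-f0
    if f[2]>10: break
r.pause(.3);o=r.observe();print(round(o["clock"],2),z,np.round(o["tool_pos"],4),(np.array(o["force"])-f0).round(1))
r.move_linear([*scr[:2],.2],.1)
r.reach([.45,.0,.3],R(scr[2]+np.pi));print(r.observe()["clock"])
ims=[]
for n,(x,y) in(("scene",(380,160)),("top",(140,110))):
    b=cv2.resize(r.get_image(n)["image"][...,::-1].copy()[y:y+150,x:x+133],None,fx=3,fy=3,interpolation=cv2.INTER_CUBIC);ims.append(b)
cv2.imwrite("pics/end.png",np.hstack(ims))
```

```text
17.43 0.13309999999999997 [0.6078 0.2134 0.1352] [-4.   0.8 12.3]
19.3417
```

View pics/end.png

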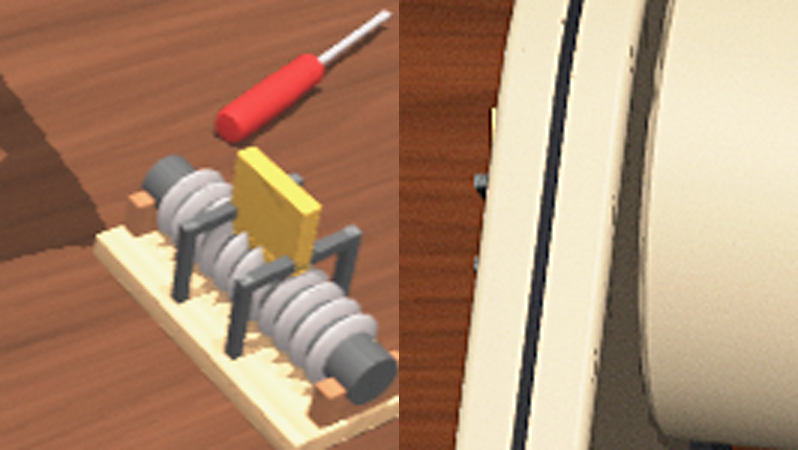

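The scene panel shows the comb upright and seated along the screw (leaf around (275,210)). Contact came at tip height 0.121 m, which matches teeth fully home, and it held flat under 12 N.

```bash
python3 -c "
from bench import r
print(r.hand_in())"
```

```text
the job is handed in; nothing more can be done
None
```

The yellow comb is seated fully home and flat in the coarse steel screw; I let it go, pressed it with about 12 N, backed away and handed the job in at about 19 s on the robot's clock, with no verdict returned by the hand-in call.

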